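Shut the slide clamps along the staining tray

ROBOT

A 6-joint arm with a two-finger parallel gripper is mounted at the origin on the work surface. World frame = base frame: x ahead of the robot, y to its left, z up, the work surface at z = 0. Lengths are in m, angles in degrees, forces in N, time in s.
With the tool pointing down it reaches from about 0.4 to 0.825 m from the base axis. Payload 7 kg.
Tool frame: the origin (TCP) lies at the very end of the fingers, on their centre line; the grasp point (between the pads) lies 19 mm behind it (ctrl.grip_point_offset is the distance from the TCP to the grasp point, in m); x points along the fingers, z is the direction in which the jaws open and shut, and the axes are right-handed (so a half turn about x gives the same grasp; the last joint's range is limited). The gripper opens to 88 mm and grips with 3 to 60 N. Pads are 19 mm wide; open, the fingers measure 130 mm over their backs; the gripper's body (78 mm by 193 mm) begins 47 mm behind the grasp point.
Start: joints at [88.814, 20.546, 0.682, 0, -70.136, -16.507], TCP at [0.205, 0.643, 0.227] pointing down, gripper open.
Joint ranges: [-176.03, 176.03], [-82.01, 121.73], [-58.28, 71.71], [-173.87, 95.51], [-174.79, -0.11], [-173.66, 173.66]. Speed limits (degrees/s): [136.94, 136.94, 172.46, 180, 180, 180].

INTERFACE

Orientations are given as [roll, pitch, yaw] about the fixed x, y, z axes, in that order (R = Rz(yaw) Ry(pitch) Rx(roll)).
In Python, from plant import get_obs, snapshot, calibration, close_job, ctrl gives the robot as it stands.
- The arm moves only by the tool move_arm, never from a script. Its argument "commands" is a list that holds one entry, the list of rows, each a list of 4 numbers: the shift along the tool's x, y, z in cm, then the turn about the tool's x in rad. In form: [[[dx, dy, dz, spin], ...]]. A call has 1 to 8 rows; each row shifts and turns the commanded pose from where the row before left it, along the tool's axes as they then stand; what a row does not reach is not made up. A row lasts 1/10 s, in which the tool goes at most 50 mm and 8.59 degrees, less where a joint would pass 70% of its speed; a pose out of reach is approached as far as the arm can. A call with a gripper value outside its range is refused whole. "jaw" is the finger opening in cm, from 0 to 8.76, set as the call begins (left out, the last holds). The fingers move at their own pace and stop on an object; the grip force is fixed at half the most. Time passes only in rows, so rows that do not move let the fingers close. It gives the time, the measured TCP pose, the force and the opening at its end, in the units of the state.
- get_obs(): the state, without advancing time (a new reading comes with each control period).
- snapshot(name): name is "scene" or "side" or "wrist"; returns (picture, depth): 384x512x3 uint8, red, green, blue; 384x512 float32, m along the optical axis (not along the pixel's ray), 0 where there is no reading.
- calibration(name): a dict with "mtx" (3x3 intrinsics, pixels), "T" (4x4, takes a point from camera to world coordinates); the wrist camera has in their place "tool_from_camera" (4x4, takes a point from camera to tool coordinates, whose origin is the TCP and whose axes are the tool frame's). Camera axes: x right, y up, looking along -z (the intrinsics and any distortion apply to the point x, -y, -z); pixel columns grow to the right and rows downward; lengths in m; the calibration is good to about 2 mm. A picture is of the moment at which its call begins: read the wrist's pose just before it. calibration takes no time and is no camera call.
- close_job(): hands the job in, once; it reports no verdict.
The state is a dict: "clock": time; "joint_pos": joint angles; "qvel": joint speeds; "tau": joint torques, N m; "tool_pos": TCP position; "orientation": TCP orientation; "force": force on the tool from outside, world axes, zero at the start; "moment": the same for the moment, N m; "opening": finger opening in m.
Only numpy, scipy, OpenCV 4.12 (cv2) and the standard library are available. Lean on these libraries where they do the work, as an engineer would, in place of code of your own. Each camera call takes 0.05 s, during which the arm holds its last target. There are 200 camera calls.

TASK

Run your closed fingertips gently along the curved row of little steel clamps on the slide tray, starting at the clamp next to the black lug and going on to the far end, so that the clamps are pressed shut flat one after another in that order. Only stroke or press them down: do not lift any clamp, do not lean hard on the tray, and leave everything else on the table where it is.

Things in the scene. Friction and masses are not known exactly. Their poses are not given: they have to be found in the camera images.
- tray: Fixed fan-shaped grey slide tray, 210 mm wide, dark deck 40 mm high; five glass slides fan outwards. Five steel clamps in a row along its narrow concave side, on an arc of radius 130 mm. Origin: on the table below the middle clamp (3). +x: outwards along the middle slide; arc centre at x = -130 mm, y = 0. +y: along the row to clamp 1 and, beyond it, the black lug (45 mm square, 22 mm high). Any yaw.
- deck (a joint): How far the sprung deck (slides and clamps together) is pressed down, in m: 0 free, 0.008 bottomed. It starts to give at about 1.5 N and gives a further 1 mm for every 0.8 N; it springs back up when let go.
- clamp1 (a joint): Opening of clamp 1 of 5, counted from the lug end, rad: 0 shut flat, 0.2 to 0.42 at the start. Steel plate 30 mm along the row, 22 mm across, 4 mm thick, hinged on its edge nearest the lug (+y side); the other edge stands up 6 to 12 mm at the start. Stays where it is left; shutting takes under 0.5 N at the free edge, 1 to 2 N near the hinge.
- clamp2 (a joint): Opening of clamp 2 of 5, counted from the lug end, rad: 0 shut flat, 0.2 to 0.42 at the start. Steel plate 30 mm along the row, 22 mm across, 4 mm thick, hinged on its edge nearest the lug (+y side); the other edge stands up 6 to 12 mm at the start. Stays where it is left; shutting takes under 0.5 N at the free edge, 1 to 2 N near the hinge.
- clamp3 (a joint): Opening of clamp 3 of 5, counted from the lug end, rad: 0 shut flat, 0.2 to 0.42 at the start. Steel plate 30 mm along the row, 22 mm across, 4 mm thick, hinged on its edge nearest the lug (+y side); the other edge stands up 6 to 12 mm at the start. Stays where it is left; shutting takes under 0.5 N at the free edge, 1 to 2 N near the hinge.
- clamp4 (a joint): Opening of clamp 4 of 5, counted from the lug end, rad: 0 shut flat, 0.2 to 0.42 at the start. Steel plate 30 mm along the row, 22 mm across, 4 mm thick, hinged on its edge nearest the lug (+y side); the other edge stands up 6 to 12 mm at the start. Stays where it is left; shutting takes under 0.5 N at the free edge, 1 to 2 N near the hinge.
- clamp5 (a joint): Opening of clamp 5 of 5, counted from the lug end, rad: 0 shut flat, 0.2 to 0.42 at the start. Steel plate 30 mm along the row, 22 mm across, 4 mm thick, hinged on its edge nearest the lug (+y side); the other edge stands up 6 to 12 mm at the start. Stays where it is left; shutting takes under 0.5 N at the free edge, 1 to 2 N near the hinge.
- spot1 (a point): Middle of the top face of clamp 1 as it lies when shut, 47 mm above the table with the deck up, on the arc at +0.54 rad about its centre (from tray +x towards +y). Belongs to the deck: does not tilt with the clamp. Neighbouring spots are 35 mm apart; shut clamps leave 2 to 8 mm between them.
- spot2 (a point): Middle of the top face of clamp 2 as it lies when shut, 47 mm above the table with the deck up, on the arc at +0.27 rad about its centre (from tray +x towards +y). Belongs to the deck: does not tilt with the clamp. Neighbouring spots are 35 mm apart; shut clamps leave 2 to 8 mm between them.
- spot3 (a point): Middle of the top face of clamp 3 as it lies when shut, 47 mm above the table with the deck up, on the arc at +0.00 rad about its centre (from tray +x towards +y). Belongs to the deck: does not tilt with the clamp. Neighbouring spots are 35 mm apart; shut clamps leave 2 to 8 mm between them.
- spot4 (a point): Middle of the top face of clamp 4 as it lies when shut, 47 mm above the table with the deck up, on the arc at -0.27 rad about its centre (from tray +x towards +y). Belongs to the deck: does not tilt with the clamp. Neighbouring spots are 35 mm apart; shut clamps leave 2 to 8 mm between them.
- spot5 (a point): Middle of the top face of clamp 5 as it lies when shut, 47 mm above the table with the deck up, on the arc at -0.54 rad about its centre (from tray +x towards +y). Belongs to the deck: does not tilt with the clamp. Neighbouring spots are 35 mm apart; shut clamps leave 2 to 8 mm between them.
- jar: Bystander, loose: amber jar 34 mm across, 40 mm high, in the hollow of the fan, about 75 mm from the clamp row. Origin under its centre.
- slidebox: Bystander, loose: flat white slide box 40 x 100 x 28 mm, beyond the outer edge of the fan. Origin under its centre.
- vial: Bystander, loose: small white vial 22 mm across, 45 mm high, near the end of the row without the lug. Origin under its centre.
- mug: Bystander, loose: white mug 80 mm across, 95 mm high, on the left of the table. Origin under its centre.
- reagent: Bystander, loose: white plastic bottle 72 mm across, 150 mm high, on the right of the table. Origin under its centre.
- mouse: Bystander, loose: black computer mouse 110 x 60 x 34 mm, on a round blue mat at the left. Origin under its centre.

How it is judged (in metres and radians):
On the way, in this order (a step that is already met when the one before it is completed fails the run):
1. the first clamp, at the lug end, is pressed shut with the fingers (value of joint clamp1 below 0.06 rad and contact force between tray and the fingers above 0.2 N), for 0.05 s.
2. then the middle clamp (all of step 1 and value of joint each of clamp2, clamp3 below 0.06 rad), for 0.05 s.
3. then the last clamp (value of joint each of clamp1, clamp2, clamp3, clamp4, clamp5 below 0.06 rad), for 0.05 s.
At the end, for the whole second after the job is handed in: All five clamps are shut to within 0.06 rad (free edge within 2 mm of flat) and the sprung deck is back up (within 1.5 mm) (all of step 3 and value of joint deck below 0.0015 m); the robot touches nothing.
It fails at once if a clamp is shut while the one before it, nearer the lug, still stands open ((value of joint clamp2 below 0.05 rad and value of joint clamp1 above 0.12 rad) or (value of joint clamp3 below 0.05 rad and value of joint clamp2 above 0.12 rad) or (value of joint clamp4 below 0.05 rad and value of joint clamp3 above 0.12 rad) or (value of joint clamp5 below 0.05 rad and value of joint clamp4 above 0.12 rad)).
It fails at once if a clamp is lifted open (beyond 0.6 rad) (value of joint any of clamp1, clamp2, clamp3, clamp4, clamp5 above 0.6 rad).
It fails at once if the tray is pushed with more than 20 N (contact force between tray and the fingers above 20 N or contact force between tray and the arm above 20 N).
It fails at once if a bystander is moved by more than 15 mm (distance of any of jar, slidebox, vial, mug, reagent, mouse from where it was at the start of the episode above 0.015 m).
It also fails if it takes over 42 s, if anything falls off the work surface, if the arm or the gripper's body presses on something with over 40 N, if the wrist force passes 120 N, or if a joint passes its speed limit or range.

## Working session

There is one attempt and no reset: what is moved stays moved. The work goes in short steps, Python scripts to look and compute and a tool call to move; the robot and the scene stay as the last step left them, time stands still between calls to the robot, and variables do not carry over. Pictures are saved under pics/ and viewed, about 8 in all and at most 12, crops included, and the job is handed in when it is done.

Besides the shell and the picture viewer there is one more tool, called after "Request:" as name([rows], argument=value, ...), one row to a line, values as JSON. move_arm: Moves the arm, as the interface text tells. Its arguments: {"type":"object","properties":{"commands":{"type":"array"},"jaw":{"type":"number"}},"required":["commands"]}

```bash
mkdir -p pics; cat > h.py <<'E'
import numpy as np, cv2
from plant import get_obs, snapshot, calibration, close_job, ctrl
from scipy.spatial.transform import Rotation as R
def toolT(o):
    T=np.eye(4); T[:3,:3]=R.from_euler('xyz',o['orientation'],degrees=True).as_matrix(); T[:3,3]=o['tool_pos']; return T
def grab(name):
    o=get_obs(); c=calibration(name); p,d=snapshot(name)
    T=c['T'] if 'T' in c else toolT(o)@c['tool_from_camera']
    K=np.array(c['mtx']); h,w=d.shape
    u,v=np.meshgrid(np.arange(w),np.arange(h))
    X=np.stack([(u-K[0,2])/K[0,0]*d,-(v-K[1,2])/K[1,1]*d,-d],-1)
    W=X@np.array(T)[:3,:3].T+np.array(T)[:3,3]
    return p,d,W,K,np.array(T)
E
python3 - <<'E'
from h import *
print(get_obs())
for n in ('scene','side','wrist'):
    p,d,W,K,T=grab(n); cv2.imwrite(f'pics/{n}0.png',p[...,::-1]); np.savez(f'{n}0.npz',p=p,d=d,W=W,K=K,T=T)
    c=calibration(n); print(n,[k for k in c],K.tolist(),T.round(3).tolist())
a=cv2.imread('pics/scene0.png');b=cv2.imread('pics/side0.png')
E
```

```text
{'clock': 0.0, 'joint_pos': array([ 8.88118030e+01,  2.05910781e+01,  6.33687235e-01, -1.98924335e-02,
       -7.01348936e+01, -1.65060648e+01]), 'qvel': array([-0.09761697, -0.02402889, -0.04252017, -0.06802671,  0.05408483,
        0.04404027]), 'tau': array([ 9.08765778e-04, -5.82712841e+01,  2.93042529e+01,  6.99683368e+00,
        6.95352210e-03, -1.65289262e-04]), 'tool_pos': array([0.20504577, 0.64259417, 0.22562677]), 'orientation': array([   5.05250653,   89.90583926, -102.64852993]), 'force': array([ 8.19930963e-01, -7.43135560e-06,  3.75477689e-01]), 'moment': array([0.02402527, 0.03982975, 0.03750438]), 'opening': 0.08766488883750721}
scene ['mtx', 'T'] [[498.93850204098953, 0.0, 246.81741585454364], [0.0, 498.93850204098953, 198.1108828313427], [0.0, 0.0, 1.0]] [[0.039, -0.733, 0.679, 1.472], [0.999, 0.038, -0.017, -0.009], [-0.014, 0.679, 0.734, 1.023], [0.0, 0.0, 0.0, 1.0]]
side ['mtx', 'T'] [[452.81656589259484, 0.0, 261.33031626901385], [0.0, 452.81656589259484, 199.30386761672105], [0.0, 0.0, 1.0]] [[0.999, 0.029, -0.046, 0.515], [-0.053, 0.661, -0.748, -1.085], [0.009, 0.749, 0.662, 1.025], [0.0, 0.0, 0.0, 1.0]]
wrist ['mtx', 'tool_from_camera'] [[266.388695916512, 0.0, 253.75213508494022], [0.0, 266.388695916512, 189.60298641117842], [0.0, 0.0, 1.0]] [[-0.304, 0.91, 0.281, 0.283], [-0.953, -0.291, -0.089, 0.618], [0.001, -0.294, 0.956, 0.384], [0.0, 0.0, 0.0, 1.0]]
```

View pics/scene0.png

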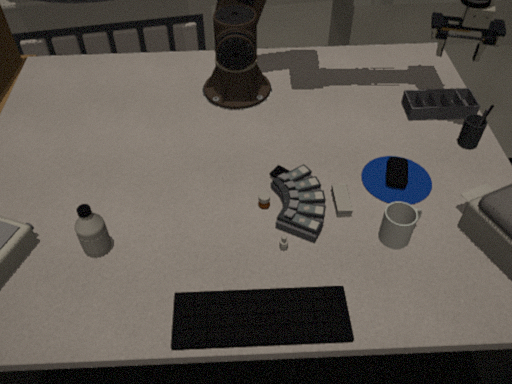

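View pics/side0.png

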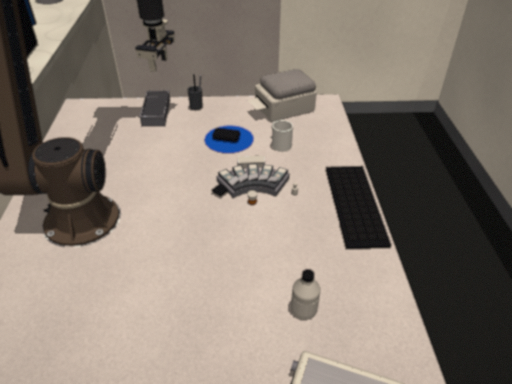

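The scene view shows the tray around (300,203), with the lug at its robot-side end (280,173), the jar at (264,201) and the vial at (284,243). The side view agrees: tray (253,178), lug (220,190).

```bash
python3 - <<'E'
from h import *
z=np.load('scene0.npz');W=z['W']
for n,(u,v) in dict(lug=(280,173),jar=(264,201),vial=(284,243),box=(343,205),c5=(284,224),c3=(285,203),s3=(306,199)).items(): print(n,W[v,u].round(3))
z2=np.load('side0.npz');W2=z2['W']
for n,(u,v) in dict(lug=(220,190),jar=(252,198),vial=(294,189)).items(): print(n,W2[v,u].round(3))
for q in (z,z2):
    W=q['W']; m=(W[...,2]>.03)&(W[...,2]<.06)&(abs(W[...,0]-.6)<.25)&(abs(W[...,1]-.1)<.25)
    print(m.sum(),W[m].min(0),W[m].max(0),W[m].mean(0))
p=z['p'][150:260,240:370,::-1]; p=cv2.resize(p,None,fx=6,fy=5.4,interpolation=cv2.INTER_CUBIC)
cv2.imwrite('pics/sc_crop.png',cv2.convertScaleAbs(p,alpha=1.3))
E
```

```text
lug [0.448 0.113 0.018]
jar [0.569 0.059 0.034]
vial [0.707 0.1   0.026]
box [0.592 0.268 0.031]
c5 [0.647 0.106 0.028]
c3 [0.582 0.114 0.037]
s3 [0.576 0.17  0.043]
lug [0.445 0.106 0.019]
jar [0.553 0.046 0.031]
vial [0.698 0.09  0.028]
2516 [0.43681119 0.04326588 0.03004518] [0.71115375 0.34982176 0.05982624] [0.57422432 0.15470183 0.04055653]
1340 [0.43458412 0.04003654 0.03002302] [0.70947252 0.3499798  0.0598996 ] [0.5656597  0.15084242 0.04164969]
```

View pics/sc_crop.png

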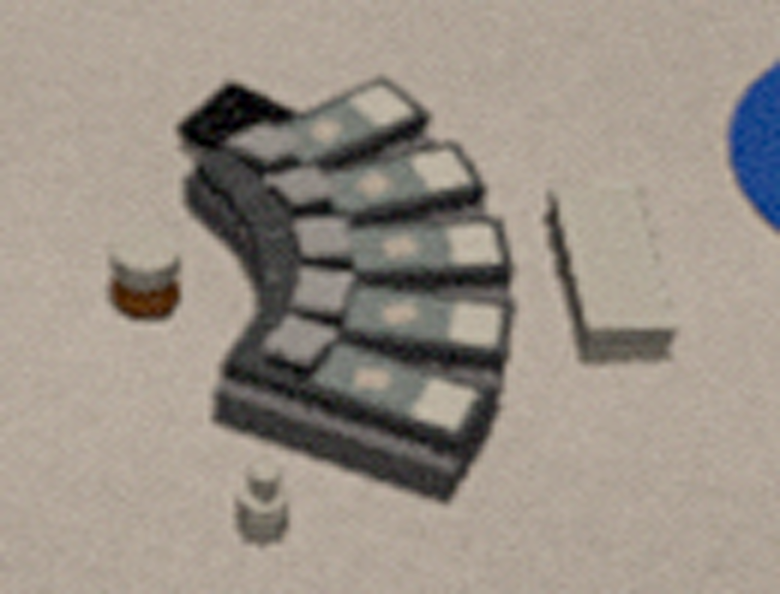

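The crop shows the five clamps at crop pixels (265,145), (300,187), (325,240), (320,290) and (300,338), with the lug at (235,115). I'll work out coarse positions from these.

```bash
cat >> h.py <<'E'
def ray(uv,K,T,z):
    uv=np.atleast_2d(uv).astype(float); X=np.c_[(uv[:,0]-K[0,2])/K[0,0],-(uv[:,1]-K[1,2])/K[1,1],-np.ones(len(uv))]@T[:3,:3].T
    return T[:3,3]+X*((z-T[2,3])/X[:,2])[:,None]
def fit(P):
    # model spots -> world rigid 2D
    a=np.array([.54,.27,0,-.27,-.54]); M=np.c_[.13*np.cos(a)-.13,.13*np.sin(a)]
    Q=P[:,:2]; m,q=M.mean(0),Q.mean(0); H=(M-m).T@(Q-q); yaw=np.arctan2(H[0,1]-H[1,0],H[0,0]+H[1,1])
    r=np.array([[np.cos(yaw),-np.sin(yaw)],[np.sin(yaw),np.cos(yaw)]]); t=q-r@m
    return np.degrees(yaw),t,(M@r.T+t),Q-(M@r.T+t)
E
python3 - <<'E'
from h import *
z=np.load('scene0.npz')
c=np.array([(265,145),(300,187),(325,240),(320,290),(300,338)])/[6,5.4]+[240,150]
P=ray(c,z['K'],z['T'],.05); print(P.round(3)); y,t,S,r=fit(P); print(y,t,S.round(3),r.round(4))
o=get_obs(); print(toolT(o).round(3)); print(np.array(calibration('wrist')['tool_from_camera']).round(3))
E
```

```text
[[0.496 0.119 0.05 ]
 [0.527 0.132 0.05 ]
 [0.564 0.14  0.05 ]
 [0.597 0.134 0.05 ]
 [0.628 0.122 0.05 ]]
91.2908838060287 [0.5622536 0.1386981] [[0.496 0.119]
 [0.528 0.133]
 [0.562 0.139]
 [0.597 0.135]
 [0.629 0.122]] [[ 0.0004  0.0003]
 [-0.0007 -0.0011]
 [ 0.0019  0.001 ]
 [ 0.0002 -0.0008]
 [-0.0018  0.0005]]
[[-0.     0.953 -0.304  0.205]
 [-0.001 -0.304 -0.953  0.643]
 [-1.     0.     0.001  0.226]
 [ 0.     0.     0.     1.   ]]
[[ 0.001  0.295 -0.956 -0.158]
 [-0.001  0.956  0.295  0.081]
 [ 1.     0.     0.001  0.   ]
 [ 0.     0.     0.     1.   ]]
```

Request:
move_arm([
  [[0, 3.07, 2.32, 0], [0, 3.07, 2.32, 0], [0, 3.07, 2.32, 0], [0, 3.07, 2.32, 0], [0, 3.07, 2.32, 0], [0, 3.07, 2.32, 0], [0, 3.07, 2.32, 0], [0, 3.07, 2.32, 0]],
], jaw=0)

```text
clock: 0.95
tool_pos: [0.3833, 0.3901, 0.2265]
orientation: [-30.3, 90.0, -138.0]
force: [-0.1, -0.3, 0.9]
opening: 0.0292
```

Request:
move_arm([
  [[0, 3.07, 2.32, 0], [0, 3.07, 2.32, 0], [0, 3.07, 2.32, 0], [0, 3.07, 2.32, 0], [0, 3.07, 2.32, 0], [0, 3.07, 2.32, 0], [0, 3.07, 2.32, 0], [0, 3.07, 2.32, 0]],
])

```text
clock: 1.75
tool_pos: [0.5609, 0.1387, 0.2265]
orientation: [-79.8, 90.0, 172.5]
force: [0.4, 0.6, 0.1]
opening: 0.0008
```

Request:
move_arm([
  [[1, 0, 0, -0.145], [1, 0, 0, -0.145], [1, 0, 0, -0.145], [1, 0, 0, -0.145], [1, 0, 0, -0.145], [1, 0, 0, -0.145], [0, 0, 0, 0], [0, 0, 0, 0]],
])

```text
clock: 2.55
tool_pos: [0.5603, 0.14, 0.1666]
orientation: [-73.0, 90.0, -131.1]
force: [0.6, -0.1, -0.5]
opening: 0.0003
```

```bash
python3 - <<'E'
from h import *
o=get_obs(); print(o['joint_pos'],toolT(o).round(3))
p,d,W,K,T=grab('wrist'); np.savez('w1.npz',p=p,d=d,W=W,K=K,T=T)
cv2.imwrite('pics/w1.png',cv2.resize(p[...,::-1],(800,600),interpolation=cv2.INTER_CUBIC))
E
```

```text
[ 3.34346864e+01  1.41256453e+01 -1.67066980e+01  9.77876113e-03
 -5.91980337e+01  8.84697619e+01] [[-0.     0.849  0.529  0.56 ]
 [-0.     0.529 -0.849  0.14 ]
 [-1.    -0.001  0.     0.167]
 [ 0.     0.     0.     1.   ]]
```

View pics/w1.png

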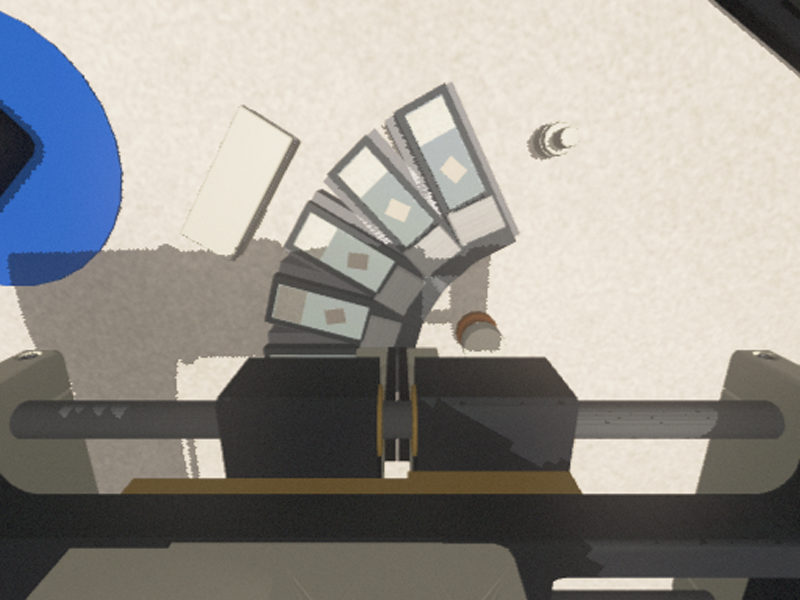

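The wrist view shows clamps 5 to 2 at (477,215), (437,240), (400,288) and (380,328). The fingers hide clamp 1. I'll back off along tool −y to see all five.

Request:
move_arm([
  [[1, -3, 1, 0], [1, -3, 1, 0], [1, -3, 1, 0], [0, 0, 0, 0], [0, 0, 0, 0]],
])

```text
clock: 3.1
tool_pos: [0.5004, 0.0666, 0.1375]
orientation: [76.4, 89.9, 18.4]
force: [0.3, 0.7, -0.4]
opening: 0.0004
```

```bash
python3 - <<'E'
from h import *
p,d,W,K,T=grab('wrist'); np.savez('w2.npz',p=p,d=d,W=W,K=K,T=T)
print(get_obs()['tool_pos'],T.round(3))
cv2.imwrite('pics/w2.png',cv2.resize(p[40:240,160:420,::-1],(780,600),interpolation=cv2.INTER_CUBIC))
E
```

```text
[0.50101197 0.06716475 0.13758334] [[ 0.529  0.811  0.248  0.569]
 [-0.848  0.506  0.155  0.108]
 [ 0.    -0.293  0.956  0.296]
 [ 0.     0.     0.     1.   ]]
```

View pics/w2.png

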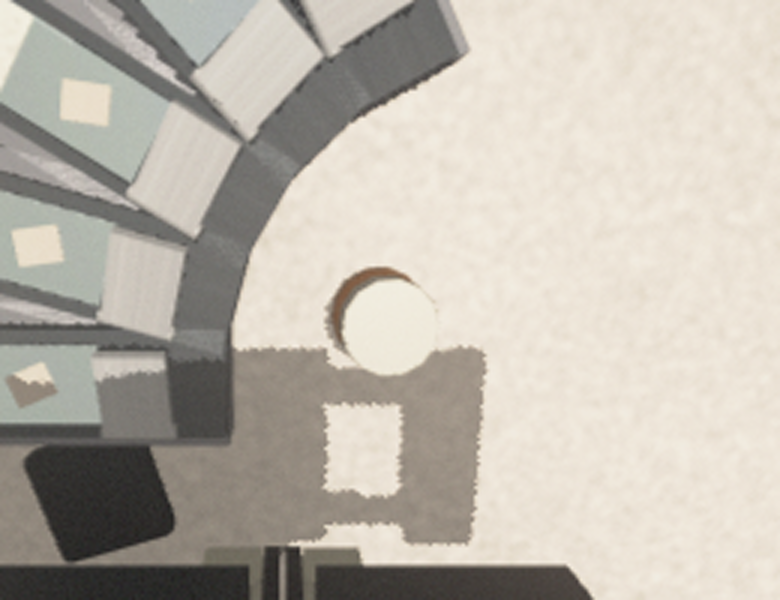

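The crop shows the hinge edges clearly: clamp 1 (102,437)-(175,437), clamp 2 (99,325)-(172,341), clamp 3 (127,192)-(193,236), clamp 4 (193,73)-(246,137). The lug is at (100,500) and the jar at (385,325). I'll fit the tray pose from the hinge edges and check with the free edges and the depth.

```bash
python3 - <<'E'
from h import *
z=np.load('w2.npz'); K,T,W=z['K'],z['T'],z['W']
h=np.array([[(102,437),(175,437)],[(99,325),(172,341)],[(127,192),(193,236)],[(193,73),(246,137)]])
f=np.array([[(95,350),(166,350)],[(112,228),(187,240)],[(172,98),(240,142)],[(280,0),(322,50)]])
cv=lambda q:(q.reshape(-1,2)+.5)/3-.5+[160,40]
Hp=ray(cv(h),K,T,.047).reshape(4,2,3); Fp=ray(cv(f),K,T,.056).reshape(4,2,3)
print('across',np.linalg.norm(Hp[:,0]-Hp[:,1],axis=1).round(4),'along',np.linalg.norm(Hp.mean(1)-Fp.mean(1),axis=1).round(4))
hm=Hp.mean(1)[:,:2]
a=np.array([.54,.27,0,-.27]); 
M=np.c_[.13*np.cos(a)-.015*np.sin(a)-.13,.13*np.sin(a)+.015*np.cos(a)]
m,q=M.mean(0),hm.mean(0);G=(M-m).T@(hm-q);y=np.arctan2(G[0,1]-G[1,0],G[0,0]+G[1,1])
r=np.array([[np.cos(y),-np.sin(y)],[np.sin(y),np.cos(y)]]);t=q-r@m
print('yaw',np.degrees(y),'t',t,'res',(hm-(M@r.T+t)).round(4).tolist())
a=np.array([.54,.27,0,-.27,-.54]); S=np.c_[.13*np.cos(a)-.13,.13*np.sin(a)]@r.T+t
print('spots',S.round(4).tolist())
for k,(A,B) in enumerate(zip(h,f)):
    hu=cv(A).mean(0);fu=cv(B).mean(0)
    for s in (.15,.5,.85):
        u,v=(hu+(fu-hu)*s).round().astype(int); print(k+1,s,W[v-1:v+2,u-1:u+2,2].mean().round(4))
np.savez('fit.npz',S=S,y=y,t=t)
E
```

```text
across [0.0236 0.023  0.0229 0.0226] along [0.0313 0.0322 0.0308 0.0312]
yaw 91.79342599328274 t [0.56246255 0.13811513] res [[0.0001, 0.0005], [-0.0008, -0.0009], [0.0003, 0.0003], [0.0003, 0.0001]]
spots [[0.4962, 0.1175], [0.528, 0.1323], [0.5625, 0.1381], [0.5973, 0.1345], [0.6298, 0.1217]]
1 0.15 0.0485
1 0.5 0.0528
1 0.85 0.0575
2 0.15 0.0483
2 0.5 0.0533
2 0.85 0.058
3 0.15 0.0487
3 0.5 0.0518
3 0.85 0.0555
4 0.15 0.0479
4 0.5 0.0506
4 0.85 0.0808
```

Sizes (22.6–23.6 mm across, about 31 mm along) and heights check out, and this fit agrees with the scene fit to 2 mm. Next I'll move above clamp 1, just on the free side of its middle.

Request:
move_arm([
  [[1, 0.85, -1.5, 0], [1, 0.85, -1.5, 0], [1.5, 0.85, -1.5, -0.014], [1.5, 0, 0, 0], [1, 0, 0, 0], [0, 0, 0, 0]],
])

```text
clock: 3.75
tool_pos: [0.4975, 0.1186, 0.0755]
orientation: [-90.5, 89.9, -147.5]
force: [-0.7, -0.3, 0.3]
opening: 0.0008
```

```bash
python3 - <<'E'
from h import *
o=get_obs();print(o['tool_pos'],o['force'],toolT(o).round(3)[:3,1:3].tolist(), o['joint_pos'].round(1))
p,d,W,K,T=grab('wrist')
cv2.imwrite('pics/w3.png',cv2.resize(p[40:260,130:390,::-1],(709,600),interpolation=cv2.INTER_CUBIC))
E
```

```text
[0.49745611 0.11859691 0.07549121] [-0.72711464 -0.29855094  0.31297935] [[0.839, 0.544], [0.544, -0.839], [-0.002, -0.0]] [ 35.4  14.2 -30.9  -0.  -45.   87.5]
```

View pics/w3.png

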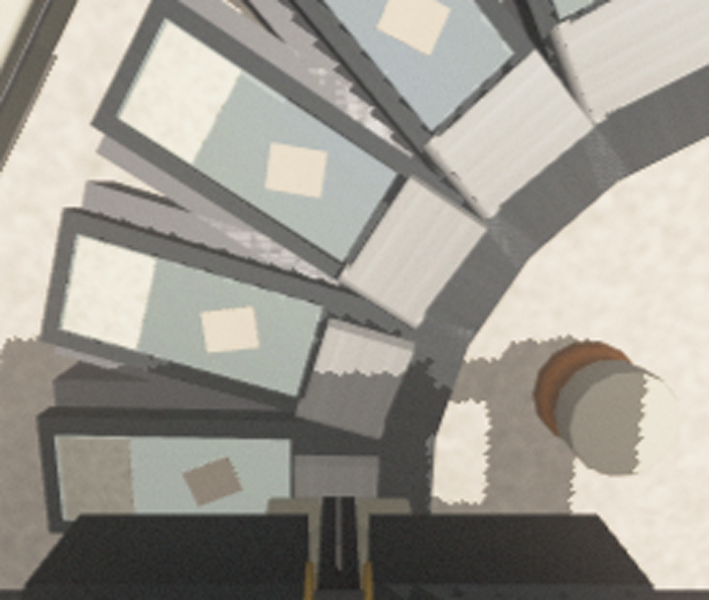

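The picture shows the closed fingertips (322–355, 500) centred over clamp 1 (293–378). Pressing down gently.

Request:
move_arm([
  [[0.8, 0, 0, 0], [0.8, 0, 0, 0], [0.4, 0, 0, 0], [0.4, 0, 0, 0], [0.3, 0, 0, 0], [0.2, 0, 0, 0], [0.1, 0, 0, 0], [0, 0, 0, 0]],
])

```text
clock: 4.6
tool_pos: [0.4978, 0.1185, 0.0467]
orientation: [20.1, 90.0, -37.0]
force: [-0.7, -0.2, 2.6]
opening: 0.0009
```

Request:
move_arm([
  [[0.1, 0, 0, 0], [0.05, 0, 0, 0], [0, 0, 0, 0], [0, 0, 0, 0]],
])

```text
clock: 5.0
tool_pos: [0.4978, 0.1185, 0.0452]
orientation: [79.4, 90.0, 22.3]
force: [-1.2, -0.1, 3.7]
opening: 0.0003
```

```bash
python3 - <<'E'
from h import *
o=get_obs();print(o['tool_pos'],o['force'])
E
```

```text
[0.49780592 0.1185106  0.04521484] [-1.23605241 -0.13322825  3.7363091 ]
```

The force of 3.7 N matches the deck giving about 2.5 mm, so clamp 1 is shut. Stroking along the arc to clamp 2.

Request:
move_arm([
  [[0, 0.58, 0.01, 0.045], [0, 0.58, 0.01, 0.045], [0, 0.58, 0.01, 0.045], [0, 0.58, 0.01, 0.045], [0, 0.58, 0.01, 0.045], [0, 0.58, 0.01, 0.045], [0, 0, 0, 0]],
])

```text
clock: 5.7
tool_pos: [0.5293, 0.1335, 0.045]
orientation: [-43.9, 90.0, -116.4]
force: [-0.1, -0.7, 2.5]
opening: 0.0006
```

```bash
cat > chk.py <<'E'
from h import *
o=get_obs(); f=np.load('fit.npz'); y=f['y']; t=f['t']; r=np.array([[np.cos(y),-np.sin(y)],[np.sin(y),np.cos(y)]])
q=r.T@(o['tool_pos'][:2]-t)+[.13,0]; Ty=toolT(o)[:2,1]
a=np.arctan2(q[1],q[0]); print('radius',np.hypot(*q).round(4),'angle',a.round(3),'z',o['tool_pos'][2].round(4),'F',o['force'].round(2),'yaw err',(np.arctan2(Ty[1],Ty[0])-(y+a-np.pi/2)).round(3))
E
python3 chk.py
```

```text
radius 0.1307 angle 0.257 z 0.045 F [-0.15 -0.68  2.47] yaw err 0.016
```

Request:
move_arm([
  [[0.05, 0.58, 0.02, 0.045], [0, 0.58, 0.02, 0.045], [0, 0.58, 0.02, 0.045], [0, 0.58, 0.02, 0.045], [0, 0.58, 0.02, 0.045], [0, 0.58, 0.02, 0.045], [0, 0, 0, 0]],
])

```text
clock: 6.4
tool_pos: [0.5636, 0.1389, 0.0446]
orientation: [67.6, 90.0, -20.3]
force: [0.1, -1.9, 3.5]
opening: 0.0003
```

```bash
python3 chk.py
```

```text
radius 0.1307 angle -0.009 z 0.0446 F [ 0.09 -1.93  3.51] yaw err 0.013
```

Request:
move_arm([
  [[0, 0.58, 0.02, 0.045], [0, 0.58, 0.02, 0.045], [0, 0.58, 0.02, 0.045], [0, 0.58, 0.02, 0.045], [0, 0.58, 0.02, 0.045], [0, 0.58, 0.02, 0.045], [0, 0, 0, 0]],
])

```text
clock: 7.1
tool_pos: [0.598, 0.135, 0.0446]
orientation: [118.7, 90.0, 15.3]
force: [-0.5, -0.7, 2.7]
opening: 0.0004
```

```bash
python3 chk.py
```

```text
radius 0.1307 angle -0.275 z 0.0446 F [-0.5  -0.7   2.74] yaw err 0.01
```

Request:
move_arm([
  [[0, 0.58, 0.02, 0.045], [0, 0.58, 0.02, 0.045], [0, 0.58, 0.02, 0.045], [0, 0.58, 0.02, 0.045], [0, 0.58, 0.02, 0.045], [0, 0.58, 0.02, 0.045], [0, 0.3, 0, 0], [0, 0, 0, 0]],
])

```text
clock: 7.9
tool_pos: [0.6327, 0.1207, 0.0447]
orientation: [136.5, 90.0, 17.7]
force: [-0.4, -0.7, 2.8]
opening: 0.0006
```

```bash
python3 chk.py
```

```text
radius 0.1305 angle -0.563 z 0.0447 F [-0.37 -0.68  2.8 ] yaw err 0.03
```

Request:
move_arm([
  [[-0.5, 0, 0, 0], [-1.5, 0, 0, 0], [-3, 0, 0, 0], [-4, -3, 0, -0.12], [-2, -4, 0, -0.12], [0, -4, 0, -0.12], [0, -4, 0, 0], [0, 0, 0, 0]],
])

```text
clock: 8.7
tool_pos: [0.487, 0.1663, 0.1551]
orientation: [-138.3, 89.9, 123.6]
force: [0.9, 1.0, 0.4]
opening: 0.0006
```

```bash
python3 - <<'E'
from h import *
o=get_obs();print(o['tool_pos'],o['force'])
p,d,W,K,T=grab('wrist'); np.savez('w4.npz',p=p,d=d,W=W,K=K,T=T)
cv2.imwrite('pics/w4.png',cv2.resize(p[:260,100:420,::-1],(738,600),interpolation=cv2.INTER_CUBIC))
S=np.load('fit.npz')['S'];y=np.load('fit.npz')['y']
for k,a in enumerate([.54,.27,0,-.27,-.54]):
    dirn=np.array([np.cos(y+a-np.pi/2),np.sin(y+a-np.pi/2)]); L=[]
    for s in (-.01,0,.01):
        P=np.r_[S[k]+s*dirn,.047]; m=np.linalg.norm(W[...,:2]-P[:2],axis=-1)<.003; L.append((round(float(np.median(W[m][:,2])),4),int(m.sum())) if m.any() else None)
    print(k+1,L)
E
```

```text
[0.4870009  0.16629687 0.15510002] [0.90887054 0.97145602 0.35836473]
1 [(0.0469, 26), (0.0469, 27), (0.2633, 469)]
2 [(0.2443, 299), (0.0468, 29), (0.0471, 30)]
3 [(0.047, 31), (0.0468, 32), (0.0469, 33)]
4 [(0.0468, 35), (0.0469, 35), (0.0468, 37)]
5 [(0.0466, 40), (0.0467, 41), (0.0468, 43)]
```

View pics/w4.png

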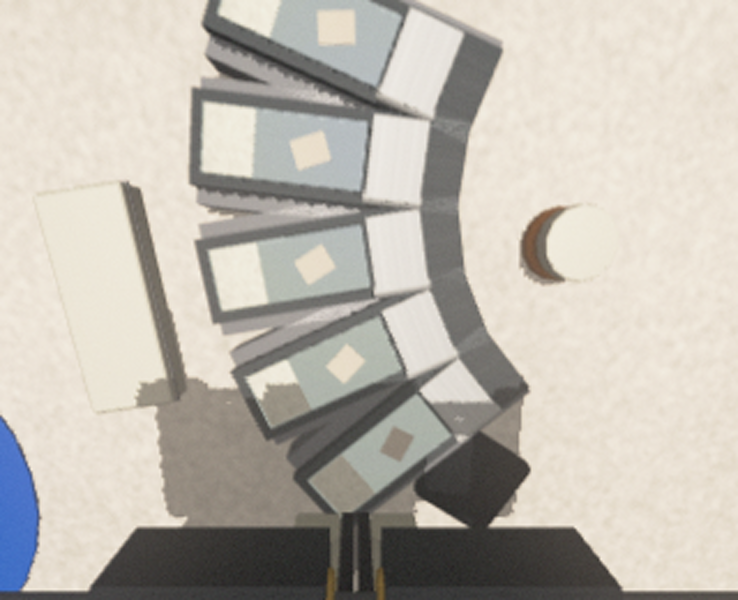

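All five clamps look flat at 46.6–47.1 mm in the picture. Two samples were contaminated by the gripper (about 0.25 m), so I'll recheck those from the saved depth and hand in if clamp 1 is flat.

```bash
python3 - <<'E'
from h import *
W=np.load('w4.npz')['W'];f=np.load('fit.npz');S=f['S'];y=f['y'];ok=[]
for k,a in ((0,.54),(1,.27)):
    dn=np.array([np.cos(y+a-np.pi/2),np.sin(y+a-np.pi/2)])
    for s in (-.01,.01,.013):
        m=(np.linalg.norm(W[...,:2]-(S[k]+s*dn),axis=-1)<.003)&(W[...,2]<.1); z=np.median(W[m][:,2]); print(k+1,s,z,m.sum()); ok.append(abs(z-.047)<.0015)
if all(ok): print(close_job())
E
```

```text
1 -0.01 0.04692527956088893 26
1 0.01 0.04666369439480206 25
1 0.013 0.046716533438868224 32
2 -0.01 0.04709622765088001 27
2 0.01 0.04708100144600341 30
2 0.013 0.04687291770949495 30
the job is handed in; nothing more can be done
None
```

I pressed clamp 1 shut, then ran the closed fingertips along the arc through clamps 2, 3, 4 and 5 in one continuous stroke. Then I lifted clear and handed the job in at about 8.8 s; the hand-in gives no verdict.

**Force:** the vertical force was between 2.5 and 3.7 N at each reading I took, against the 20 N limit. I read it once per clamp rather than continuously.

**Last look:** depth on all five clamp tops read 46.6 to 47.1 mm, so they lie flat at the 47 mm expected with the deck back up. The tool was clear of the tray at z = 0.155 m.

**Bystanders:** the jar and slide box are in the final picture and look undisturbed. I did not measure how far any bystander moved, and the vial, mug and bottle were not in that last view.

**Disagreements:** two depth samples near clamps 1 and 2 first read about 0.25 m because the gripper was in the way. With the gripper points left out they read 46.7 and 47.1 mm. The two tray position estimates differed by at most 2 mm.

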